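# Wind the puppet head under the pointer with a loose crank

## Task

The puppet head on the bench slide has to be brought straight under the fixed pointer. Slide the clear guard fully off the square shaft end, fit the crank from the cork mat right down on the shaft and wind it clockwise (seen from above) for the turns it takes, keeping it down on the shaft, until the pin on the head's crown is straight below the pointer's tip. Then take the crank off, stand it upright on the mat again and slide the guard fully shut, leaving the other things on the bench where they are.

Things in the scene. Friction and masses are not known exactly. Their poses are not given: they have to be found in the camera images.
- slide_base: Grey carving slide fixed to the bench: foot plate 200 x 450 x 18 mm, on it a block 150 x 430 mm whose flat top (the deck) is 60 mm above the bench. Origin: centre of its underside; x away from the robot, y along it (left), z up. Shaft end at x 0, y -50 mm with the guard's tracks; the carriage with the head on the left, a post with the pointer before it, 127 mm above the deck, its highest part.
- shaft_top (a point): Tip of the upright steel shaft, on its axis, 100 mm above the bench: 16 mm square up to 32 mm above the deck, then a cone 8 mm high, 8 mm wide at the tip. A round boss 44 mm wide and 6 mm high surrounds its foot. z up; x, y normal to its faces, turning with it; starts at any angle. Stays where left; 0.12 N m turns it. One turn is 14 mm of carriage; clockwise from above moves it right (-y).
- guard (a joint): The clear plastic guard, a hood 98 mm across, 80 mm long and 46 mm high with a steel rib, that slides along its track over the deck: 0 = shut (centred over the shaft), 0.13 m = fully open, to the right (-y of slide_base), where it clears the crank's swing. Friction about 1.5 N; end stops at both ends. It starts within 20 mm of shut.
- guard_rib (a point): Top centre of the guard's upright steel rib, 144 mm above the bench: 60 mm long across the slide (x), 10 mm thick (y), standing 30 mm above the guard's top. Push or pinch it to slide the guard.
- carriage (a joint): Carriage position along the slide's y, m: 0 = the head's pin straight below the pointer, positive = to the left of it. Starts at about +0.029 to +0.038. Right is 14 mm a clockwise turn of the shaft; it cannot be pushed by hand.
- pin (a point): Top of the small steel pin, 4 mm thick, on the crown of the light wooden puppet head (52 mm wide, 61 mm tall) held on the carriage; 156 mm above the bench.
- pointer (a point): Lower tip of the fixed steel cone pointer, 159 mm above the bench, above the path of the pin.
- crank: Loose steel crank, 0.4 kg, on its hub. Origin: centre of its underside; z up, x along the arm. Hub 34 mm square with a foot 46 mm square, 8 high; socket 19 mm square, 36 deep, along x, y, mouth flared to 27. Arm 20 wide at 40 to 50 mm height, out to 72. Over the hub a boss 22 mm square at 50 to 78 mm height, to hold it by. Seated, its underside is 66 mm above the bench, 34 below shaft_top.
- crank_handle_mid (a point): Middle of the crank's upright dark wooden handle, 60 mm from the hub's axis along the crank's x and 83 mm above the crank's underside. The handle is a free-turning round sleeve 18 to 20 mm thick, from 53 to 111 mm height.
- mat: Round cork mat on the bench, 170 mm diameter, 4 mm thick, fixed; origin: centre of its underside. The crank starts standing on it.
- mallet: Bystander: lying wooden mallet, block head 70 x 120 x 62 mm, handle 160 mm, right of the mat.
- mug: Bystander: blue mug, 82 mm wide, 85 mm tall, behind the slide.
- glue_bottle: Bystander: yellow bottle, 64 mm wide, 160 mm tall, behind the slide on the left.
- varnish_jar: Bystander: amber jar, 64 mm wide, 75 mm tall, behind the mat and the slide's right end.
- blank: Bystander: wooden block 90 x 50 x 35 mm, in front of the slide's right end.
- puppet_leg: Bystander: carved wooden leg, about 125 mm long, behind the mat to the right.
- chisel: Bystander: handled tool 210 mm long, lying in front of the slide.
There are look-alikes about, which are no part of the job. There is more than one size of the crank; the job needs the smallest.

How it is judged:
On the way, in this order (a step that is already met when the one before it is completed fails the run):
1. the guard is slid fully open (within 10 mm) (value of joint guard above 0.12 m), for 0.1 s.
2. the crank sits right down on the square shaft, within 6 mm of its lowest, upright (horizontal distance between crank and shaft_top below 0.006 m and z of crank in the frame of shaft_top below -0.028 m and angle between crank's own z axis and vertical below 0.12 rad), for 0.1 s.
3. wound with the crank on the shaft until the pin is within 3 mm of straight below the pointer (all of step 2 and horizontal distance between pin and pointer below 0.003 m), for 0.2 s.
4. the crank is off and stands upright on the mat (horizontal distance between crank and mat below 0.075 m and z of crank in the frame of mat below 0.008 m and angle between crank's own z axis and vertical below 0.08 rad and linear speed of crank below 0.02 m/s), for 0.2 s.
At the end, for the whole second after the job is handed in: The pin is within 3 mm of straight below the pointer, the crank stands upright (within 4.5 degrees), at rest, on the mat with its hub's centre within 75 mm of the mat's centre, and the guard is shut to within 6 mm (all of step 4 and horizontal distance between pin and pointer below 0.003 m and value of joint guard below 0.006 m); the robot touches nothing.
It fails at once if another thing on the bench (mallet, mug, glue bottle, varnish jar, block, puppet leg, handled tool) is moved by more than 30 mm (distance of any of mallet, mug, glue_bottle, varnish_jar, blank, puppet_leg, chisel from where it was at the start of the episode above 0.03 m).
It also fails if it takes over 72 s, if anything falls off the work surface, if the arm or the gripper's body presses on something with over 40 N, if the wrist force passes 120 N, or if a joint passes its speed limit or range.

## Robot

A 7-joint arm with a two-finger parallel gripper is mounted at the origin on the work surface. World frame = base frame: x ahead of the robot, y to its left, z up, the work surface at z = 0. Lengths are in m, angles in rad, forces in N, time in s.
With the tool pointing down it reaches from about 0.4 to 0.875 m from the base axis. Payload 19.3 kg.
Tool frame: the origin (TCP) lies at the very end of the fingers, on their centre line; the grasp point (between the pads) lies 19 mm behind it; z points along the fingers, y is the line along which they close (so a half turn about z gives the same grasp; the last joint's range is limited). The gripper opens to 85 mm and grips with 20 to 120 N. Pads are 22 mm wide; open, the fingers measure 114 mm over their backs; the gripper's body (76 mm by 85 mm) begins 54 mm behind the grasp point. The pads swing forward as they close: fully open they stand 13 mm farther back than shut.
Start: joints at [1.073, 0.521, -0.036, 1.599, 0.021, 1.021, -0.113], TCP at [0.259, -0.569, 0.231] pointing down, gripper open.
Joint ranges: [-2.91, 2.91], [-0.3, 2.13], [-1.5, 1.42], [0.17, 2.43], [-1.26, 4.41], [0.16, 1.93], [-2.52, 2.52]. Speed limits (rad/s): [1.89, 1.89, 2.39, 2.39, 3.01, 3.01, 3.01].

## Interface

Orientations are given as [roll, pitch, yaw] about the fixed x, y, z axes, in that order (R = Rz(yaw) Ry(pitch) Rx(roll)).
In Python, from workcell import monitor, viewer, bot gives the robot as it stands.
- The arm moves only by the tool move_arm, never from a script. Its arguments are lists of equal length, an entry for each row: "gripper": the opening, from 0 (shut) to 1 (fully open); "linear": the shift along the tool's x, y, z in cm, a list of three; "twist": the turn about the tool's z in degrees. A call has 1 to 8 rows; each row shifts and turns the commanded pose from where the row before left it, along the tool's axes as they then stand; what a row does not reach is not made up. A row lasts 1/10 s, in which the tool goes at most 50 mm and 8.59 degrees, less where a joint would pass 70% of its speed; a pose out of reach is approached as far as the arm can. A call with a gripper value outside its range is refused whole. The fingers move at their own pace and stop on an object; "squeeze" is the grip in N (left out, the last holds). Time passes only in rows, so rows that do not move let the fingers close. It gives the time, the measured TCP pose, the force, the opening and the grip force at its end, in the units of the state.
- monitor.observe(): the state, without advancing time (a new reading comes with each control period).
- viewer.grab_frame(name): name is "scene" or "top" or "wrist"; returns a dict with "img" (420x560x3 uint8, red, green, blue), "K" (3x3 intrinsics, pixels), "eye" and "rotation" of the camera in the world. Camera axes: x right, y up, looking along -z (the intrinsics and any distortion apply to the point x, -y, -z); pixel columns grow to the right and rows downward; lengths in m; the calibration is good to about 2 mm. A picture is of the moment at which its call begins. There is no depth.
- bot.job_done(): hands the job in; it is judged then, once.
The state is a dict: "clock": time; "qpos": joint angles; "qd": joint speeds; "joint_efforts": joint torques, N m; "position": TCP position; "tool_rot": TCP orientation; "force": force on the tool from outside, world axes, zero at the start; "moment": the same for the moment, N m; "grip_width": finger opening in m; "finger_force": force on a finger pad.
Only numpy, scipy, OpenCV 4.12 (cv2) and the standard library are available. Lean on these libraries where they do the work, as an engineer would, in place of code of your own. Each camera call takes 0.05 s, during which the arm holds its last target. There are 200 camera calls.

## Working session

There is one attempt and no reset: what is moved stays moved. The work goes in short steps, Python scripts to look and compute and a tool call to move; the robot and the scene stay as the last step left them, time stands still between calls to the robot, and variables do not carry over. Pictures are saved under pics/ and viewed, at most 10 in all, crops included, and the job is handed in when it is done.

Besides the shell and the picture viewer there is one more tool, called after "Call:" as a command line: name --pt "numbers of a row" for each row, then --argument value for the rest. move_arm: Moves the arm, as the interface text tells. Its arguments: {"type":"object","properties":{"gripper":{"type":"array"},"linear":{"type":"array"},"twist":{"type":"array"},"squeeze":{"type":"number"}},"required":["gripper","linear","twist"]}

```bash
mkdir -p pics; cat > h.py <<'E'
import numpy as np, cv2
from workcell import monitor, viewer, bot
def grab(n,save=None):
    f=viewer.grab_frame(n)
    if save: cv2.imwrite('pics/'+save+'.png',f['img'][:,:,::-1])
    return f
def ray(f,u,v):
    K=np.array(f['K']);p=np.linalg.solve(K,[u,v,1.]);d=np.array(f['rotation'])@np.array([p[0],-p[1],-p[2]])
    return np.array(f['eye']),d
def onz(f,u,v,z):
    e,d=ray(f,u,v);return e+d*(z-e[2])/d[2]
def proj(f,P):
    c=np.array(f['rotation']).T@(np.array(P)-np.array(f['eye']));q=np.array(f['K'])@np.array([c[0],-c[1],-c[2]]);return q[:2]/q[2]
E
python3 - <<'E'
from h import *
import pickle
a=grab('scene');b=grab('top')
pickle.dump((a,b),open('f0.pkl','wb'))
for n,f in(('scene0',a),('top0',b)):
    cv2.imwrite('pics/%s.png'%n,cv2.resize(f['img'][:,:,::-1],(800,600),interpolation=cv2.INTER_CUBIC))
    print(f['eye'],np.round(f['rotation'],3).tolist(),np.array(f['K']).tolist(),[k for k in f])
s=monitor.observe();print(s)
E
```

```text
[1.33114814 0.47399748 0.70139936] [1.028, -0.023, 2.223] [[457.7257563890039, 0.0, 283.7738950708694], [0.0, 457.7257563890039, 210.19699035472345], [0.0, 0.0, 1.0]] ['img', 'K', 'eye', 'rotation']
[ 0.49230912 -0.11813072  1.42824355] [0.053, -0.003, -1.558] [[466.37763716295615, 0.0, 278.9267984506338], [0.0, 466.37763716295615, 207.1712802440934], [0.0, 0.0, 1.0]] ['img', 'K', 'eye', 'rotation']
{'clock': 0.1, 'qpos': array([ 1.07280527,  0.52196932, -0.03634235,  1.59990012,  0.02119605,
        1.02108668, -0.11281812]), 'qd': array([ 0.00107886, -0.00039428, -0.00155366, -0.00257372, -0.00167187,
       -0.00090778,  0.00077429]), 'joint_efforts': array([ 7.01008074e-03, -9.28491640e+01,  1.98563799e+00, -3.70532441e+01,
        1.83056539e-02,  5.39737419e-03, -1.79324270e-04]), 'position': array([ 0.25915552, -0.56843732,  0.23079204]), 'tool_rot': array([-3.14061545e+00,  5.56595719e-05,  4.27771942e-01]), 'force': array([ 0.46353253, -0.44950698,  0.34320402]), 'moment': array([ 0.00895634,  0.05398841, -0.0405704 ]), 'finger_force': 0.0, 'grip_width': 0.08497322930799267}
```

View pics/scene0.png

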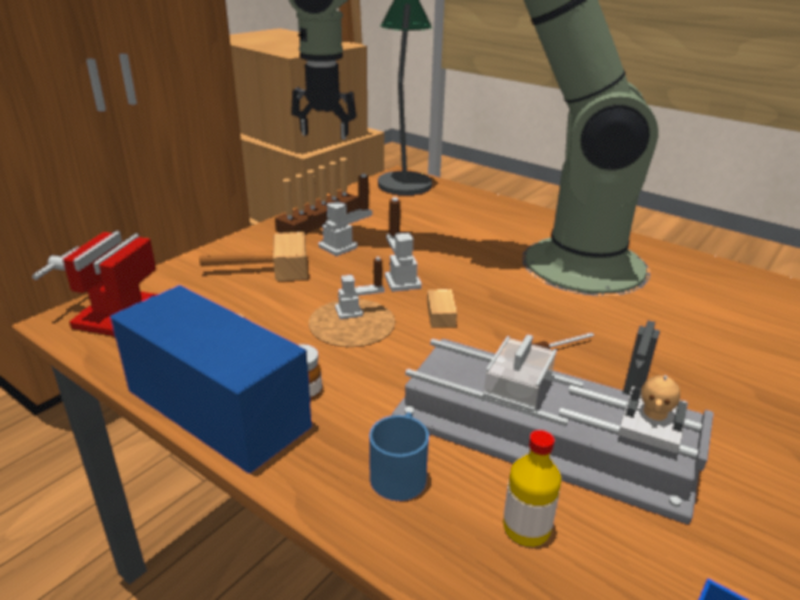

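View pics/top0.png

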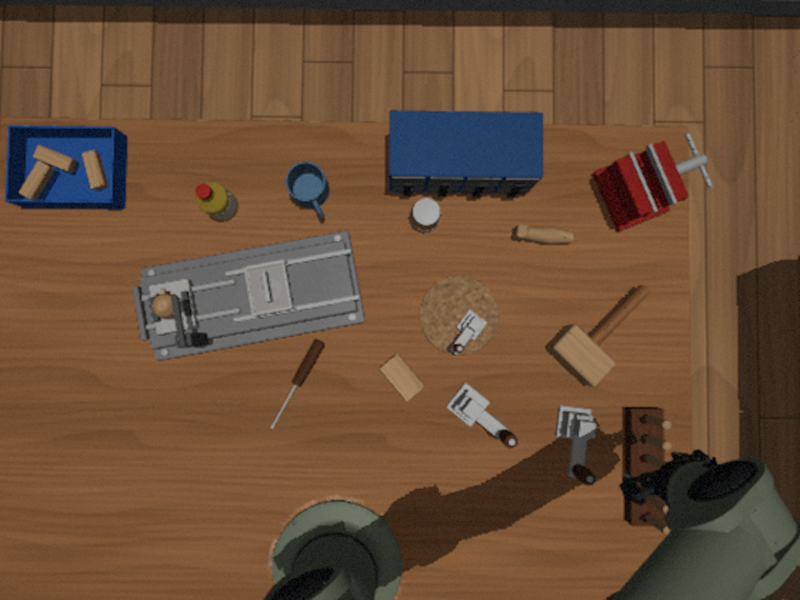

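The scene shows three cranks, given here in top-view pixels at the 800-wide scale: A on the mat (470,328), B (475,402) and C (577,425). A looks smallest and stands on the mat, as described. I'll check it in an enlarged crop and measure from the same images.

```bash
cat >> h.py <<'E'
from scipy.spatial.transform import Rotation as Ro
_g=grab
def grab(n,save=None):
    f=dict(_g(n,save)); r=np.array(f['rotation'])
    if r.ndim==1: f['rotation']=Ro.from_euler('xyz',r).as_matrix()
    return f
E
python3 - <<'E'
from h import *
import pickle
a,b=pickle.load(open('f0.pkl','rb'))
for f in(a,b): f['rotation']=Ro.from_euler('xyz',np.array(f['rotation'])).as_matrix()
pickle.dump((a,b),open('f0.pkl','wb'))
t=b['img'][:,:,::-1]; s=a['img'][:,:,::-1]
def crop(im,x,y,w,h,W,H): return cv2.resize(im[y:y+h,x:x+w],(W,H),interpolation=cv2.INTER_CUBIC)
c1=crop(t,90,155,170,100,510,300)   #x3 slide
c2=crop(t,290,190,145,150,290,300)  #x2 cranks
c3=crop(s,270,215,240,150,480,300) #x2
c4=crop(s,205,125,107,100,320,300) #x3
cv2.imwrite('pics/c1.png',np.vstack([np.hstack([c1,c2]),np.hstack([c3,c4])]))
# slide base: grey mask in top
hsv=cv2.cvtColor(b['img'],cv2.COLOR_RGB2HSV)
m=((hsv[...,1]<60)&(hsv[...,2]>50)).astype(np.uint8); m[:155]=0;m[260:]=0;m[:,265:]=0
n,l,st,ce=cv2.connectedComponentsWithStats(m);i=1+np.argmax(st[1:,4]);
cn=max(cv2.findContours((l==i).astype(np.uint8),0,2)[0],key=len)
r=cv2.minAreaRect(cn);print(r);bx=cv2.boxPoints(r)
for p in bx: print(p,onz(b,*p,0.01))
# mat
m=((hsv[...,0]<25)&(hsv[...,2]>90)&(hsv[...,1]>60)).astype(np.uint8)
print('mat',onz(b,459*.7,314*.7,.004), 'edges',onz(b,420*.7,314*.7,.004),onz(b,498*.7,314*.7,.004))
E
```

```text
((172.30569458007812, 207.19741821289062), (65.40247344970703, 156.59982299804688), 79.54009246826172)
[ 89.37013 189.25476] [0.61420562 0.45647396 0.01      ]
[243.3676  160.82446] [ 0.7075487  -0.01120118  0.01      ]
[255.24126 225.14008] [ 0.51132429 -0.0505331   0.01      ]
[101.24379 253.57037] [0.41948041 0.41397949 0.01      ]
mat [ 0.53025513 -0.25173501  0.004     ] edges [ 0.52919758 -0.16834107  0.004     ] [ 0.53131308 -0.33516075  0.004     ]
```

View pics/c1.png

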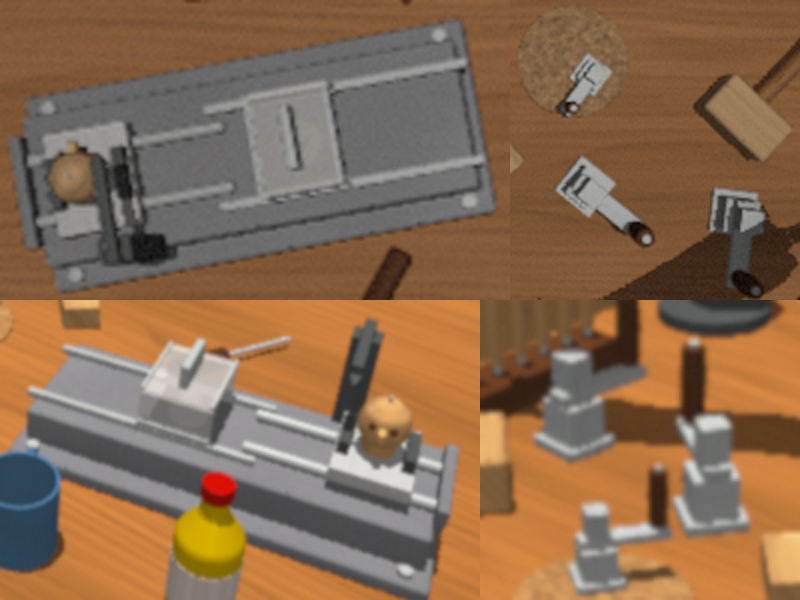

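```bash
cat >> h.py <<'E'
def tri(f1,p1,f2,p2):
    e1,d1=ray(f1,*p1);e2,d2=ray(f2,*p2);d1=d1/np.linalg.norm(d1);d2=d2/np.linalg.norm(d2)
    A=np.stack([d1,-d2],1);s=np.linalg.lstsq(A,e2-e1,rcond=None)[0]
    a=e1+s[0]*d1;b=e2+s[1]*d2;return (a+b)/2,np.linalg.norm(a-b)
E
python3 - <<'E'
from h import *
import pickle
a,b=pickle.load(open('f0.pkl','rb'))
C=lambda x,y:(90+x/3,155+y/3)
bol=[onz(b,*C(*p),.022) for p in((48,106),(438,34),(470,200),(77,274))]
print('bolts',np.round(bol,4).tolist());c=np.mean(bol,0);
ya=((bol[0]-bol[1])+(bol[3]-bol[2]));ya/=np.linalg.norm(ya);print('centre',c,'y axis',ya,'yaw',np.degrees(np.arctan2(-ya[0],ya[1])))
print('spans',np.linalg.norm(bol[0]-bol[1]),np.linalg.norm(bol[1]-bol[2]))
print('shaft',c-0.05*ya)
r=onz(b,*C(288,135),.144);print('rib',r,'ends',onz(b,*C(280,103),.144),onz(b,*C(296,168),.144))
print('rib along y rel shaft',(r-c)@ya+.05)
rs=(270+192/2,215+(362-300)/2); print('rib tri',tri(b,C(288,135),a,rs))
h2=(319.5,243.5);b2=(333.5,224)
print('handle top',onz(b,*h2,.115),tri(b,h2,a,(264.5,181)))
print('boss top',onz(b,*b2,.082),tri(b,b2,a,(243.5,194.3)))
E
```

```text
bolts [[0.6106, 0.4013, 0.022], [0.6886, 0.0099, 0.022], [0.5213, -0.0251, 0.022], [0.4423, 0.3669, 0.022]]
centre [0.56568648 0.18827387 0.022     ] y axis [-0.19660573  0.98048263  0.        ] yaw 11.33854108731118
spans 0.39908520040901524 0.17095724215960612
shaft [0.57551677 0.13924974 0.022     ]
rib [0.57639536 0.13505299 0.144     ] ends [0.60581183 0.14309113 0.144     ] [0.54612955 0.12701295 0.144     ]
rib along y rel shaft -0.004287578353096497
rib tri (array([0.57739669, 0.13722242, 0.13136392]), np.float64(0.0007243740856703972))
handle top [ 0.46066361 -0.23678609  0.115     ] (array([ 0.46193329, -0.23815645,  0.11733518]), np.float64(0.003980054226852269))
boss top [ 0.51650223 -0.27973261  0.082     ] (array([ 0.51437339, -0.27682473,  0.08458918]), np.float64(0.006621390036717899))
```

Crop: the mat crank (c2 at (590,75), c4 at (600,545)) is the smallest of the three. The rib is at c1 (288,135), and triangulated heights match the stated sizes to within about 13 mm for the rib and 3 mm for the crank. Next I'll go to the rib and pinch it along the slide.

Call:
move_arm --gripper '[1,1,1,1,1,1,1,1]' --pt "0 0 0" --pt "0 0 0" --pt "2.6 -3.6 0" --pt "2.6 -3.6 0" --pt "2.6 -3.6 0" --pt "2.6 -3.6 0" --pt "2.6 -3.6 0" --pt "2.6 -3.6 0" --twist '[6.6,6.6,0,0,0,0,0,0]' --squeeze 40

```text
clock: 0.9
position: [0.3702, -0.3245, 0.2312]
tool_rot: [-3.141, 0.0, 0.197]
force: [1.6, -0.5, 0.6]
grip_width: 0.0854
finger_force: 0.0
```

Call:
move_arm --gripper '[1,1,1,1,1,1,1,1]' --pt "2.6 -3.6 0" --pt "2.6 -3.6 0" --pt "2.6 -3.6 0" --pt "2.6 -3.6 0" --pt "2.6 -3.6 0" --pt "2.6 -3.6 0" --pt "2.6 -3.6 0" --pt "0 0 0" --twist '[0,0,0,0,0,0,0,0]'

```text
clock: 1.7
position: [0.5006, -0.0378, 0.2311]
tool_rot: [-3.14, -0.001, 0.204]
force: [0.2, -0.5, 0.3]
grip_width: 0.0851
finger_force: 0.0
```

```bash
python3 - <<'E'
from h import *
f=grab('wrist','w1');s=monitor.observe();print(s['clock'],s['position'],s['tool_rot'],s['qpos'])
t=np.array([.5766,.136,.144]);d=t-s['position'];R=Ro.from_euler('xyz',s['tool_rot']).as_matrix();print('tool delta',R.T@d)
print('proj rib',proj(f,t),f['eye'])
E
```

```text
1.75 [ 0.49948315 -0.04077262  0.23095702] [-3.14068370e+00  2.35367456e-04  2.01864560e-01] [ 0.11791144  0.33127771 -0.19412533  1.91319836  0.07877663  0.90477175
 -1.48359127]
tool delta [ 0.11101368 -0.15764243  0.08707422]
proj rib [28.38686694 49.42912394] [ 0.56736627 -0.02456999  0.37351148]
```

View pics/w1.png

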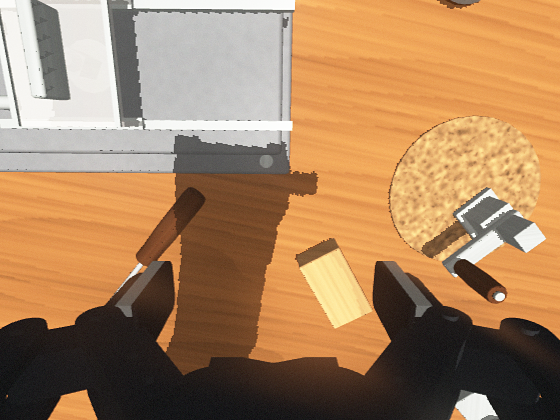

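The wrist picture shows the slide edges level in the image, so the yaw is right. The rib is near (30,47), within 3 px of the projected (28,49). I'll go and pinch it.

Call:
move_arm --gripper '[1,1,1,1,1,1,1,1]' --pt "2.8 -3.95 0" --pt "2.8 -3.95 0" --pt "2.8 -3.95 0" --pt "2.7 -3.9 0" --pt "0 0 3.5" --pt "0 0 3.5" --pt "0 0 3.0" --pt "0 0 0.9" --twist '[0,0,0,0,0,0,0,0]'

```text
clock: 2.55
position: [0.5754, 0.1311, 0.1194]
tool_rot: [3.141, 0.005, 0.196]
force: [0.3, -0.9, 0.9]
grip_width: 0.0853
finger_force: 0.0
```

Call:
move_arm --gripper '[0,0,0,0,0,0,0,0]' --pt "0 0 0" --pt "0 0 0" --pt "0 0 0" --pt "0 0 0" --pt "0 0 0" --pt "0 0 0" --pt "0 0 0" --pt "0 0 0" --twist '[0,0,0,0,0,0,0,0]'

```text
clock: 3.35
position: [0.5772, 0.1329, 0.1231]
tool_rot: [-3.141, -0.001, 0.197]
force: [-1.9, -0.1, 8.8]
grip_width: 0.0094
finger_force: 41.2
```

Call:
move_arm --gripper '[0,0,0,0,0,0,0,0]' --pt "0 1.0 -0.2" --pt "0 2.0 0" --pt "0 2.5 0" --pt "0 2.5 0" --pt "0 2.0 0" --pt "0 1.5 0" --pt "0 1.0 0" --pt "0 0 0" --twist '[0,0,0,0,0,0,0,0]'

```text
clock: 4.15
position: [0.6014, 0.0111, 0.1234]
tool_rot: [-3.139, 0.0, 0.198]
force: [5.5, 9.7, -18.9]
grip_width: 0.0089
finger_force: 43.5
```

Call:
move_arm --gripper '[0,0,0,0]' --pt "0 0.3 0" --pt "0 0.2 0" --pt "0 0 0" --pt "0 0 0" --twist '[0,0,0,0]'

```text
clock: 4.55
position: [0.6014, 0.0109, 0.1234]
tool_rot: [-3.135, 0.001, 0.202]
force: [-0.9, 29.1, -15.6]
grip_width: 0.009
finger_force: 44.0
```

Call:
move_arm --gripper '[0,0.6,1,1,1,1,1,1]' --pt "0 -0.5 0" --pt "0 0 0" --pt "0 0 0" --pt "0 0 0" --pt "0 0 -3" --pt "0 0 -4" --pt "-3 -4 -4" --pt "-3 -4 -3" --twist '[0,0,0,0,0,0,0,0]'

```text
clock: 5.35
position: [0.5402, 0.0644, 0.253]
tool_rot: [3.141, -0.002, 0.195]
force: [0.7, 1.9, -0.0]
grip_width: 0.0854
finger_force: 0.0
```

Call:
move_arm --gripper '[1,1,1,1]' --pt "-1 -3 0" --pt "0 0 0" --pt "0 0 0" --pt "0 0 0" --twist '[0,0,0,0]'

```text
clock: 5.75
position: [0.5251, 0.0913, 0.2512]
tool_rot: [3.141, 0.0, 0.196]
force: [0.3, -0.2, -0.7]
grip_width: 0.0858
finger_force: 0.0
```

```bash
python3 - <<'E'
from h import *
import pickle
f=grab('wrist');t=grab('top');pickle.dump((f,t),open('f1.pkl','wb'));s=monitor.observe();print(s['clock'],s['position'],s['tool_rot'],f['eye'])
p=proj(f,[.5758,.1383,.1]);q=proj(t,[.5758,.1383,.1]);print(p,q)
im=f['img'][:,:,::-1]
x,y=int(p[0]),int(p[1]);x0,y0=max(0,x-45),max(0,y-45);print(x0,y0)
c1=cv2.resize(im[y0:y0+90,x0:x0+90],(540,540),interpolation=cv2.INTER_CUBIC)
c0=cv2.resize(im,(260,195));c3=np.zeros((540,260,3),np.uint8);c3[:195]=c0
x,y=int(q[0]),int(q[1]);c3[200:460]=cv2.resize(t['img'][y-26:y+26,x-26:x+26,::-1],(260,260))
cv2.imwrite('pics/sh.png',np.hstack([c1,c3]))
E
```

```text
5.85 [0.52496933 0.0912883  0.2509363 ] [3.14140101e+00 5.76104342e-04 1.95937195e-01] [0.59203642 0.10431392 0.39349899]
[230.61724999 128.97180218] [187.87570586 201.24044818]
185 83
```

View pics/sh.png

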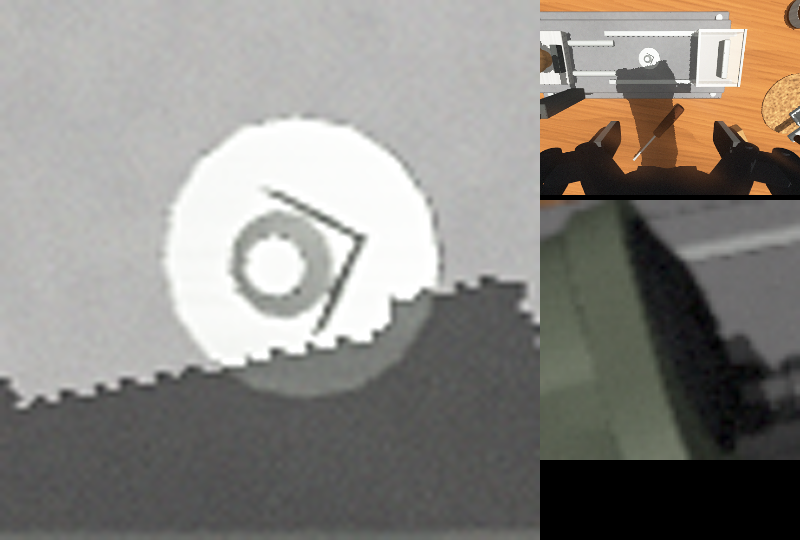

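```bash
python3 - <<'E'
from h import *
import pickle
f,t=pickle.load(open('f1.pkl','rb'))
C=lambda x,y:(185+x/6,83+y/6)
print('tip',onz(f,*C(274,265),.1),'boss',onz(f,*C(302,258),.066))
for z in(.07,.09):
    A,B,D=[onz(f,*C(*p),z) for p in((268,189),(362,238),(320,330))]
    print(z,A-B,np.linalg.norm(A-B),np.linalg.norm(D-B),[np.degrees(np.arctan2(*(v[1::-1])))for v in(A-B,D-B)])
# wrist cam view of mat now
g=onz
import cv2
s=f['img'];h=cv2.cvtColor(s,cv2.COLOR_RGB2HSV)
print(proj(f,[.516,-.28,.08]))
E
```

```text
tip [0.57728993 0.138504   0.1       ] boss [0.57752264 0.1382803  0.066     ]
0.07 [0.00438824 0.01562528 0.        ] 0.016229792998904688 0.01572830682880518 [np.float64(74.3129974257709), np.float64(165.06223367650026)]
0.09 [0.00411695 0.01465927 0.        ] 0.015226402354617951 0.014755920063086169 [np.float64(74.31299742577113), np.float64(165.06223367650028)]
[626.02642196 269.59250697]
```

The shaft tip and boss centres agree at (0.577, 0.138). The square's side measures 16 mm and it lies at about 75° (mod 90°). Now to the crank, with a look before I grasp it.

Call:
move_arm --gripper '[1,1,1,1,1,1,1,1]' --pt "-1.6 4.4 0" --pt "-1.6 4.4 0" --pt "-1.6 4.4 0" --pt "-1.6 4.4 0" --pt "-1.6 4.4 0" --pt "-1.6 4.4 0" --pt "-1.6 4.4 0" --pt "-1.6 4.4 0" --twist '[0,0,0,0,0,0,0,0]'

```text
clock: 6.65
position: [0.4673, -0.2806, 0.2511]
tool_rot: [-3.142, 0.0, 0.196]
force: [1.2, -0.4, 0.2]
grip_width: 0.0855
finger_force: 0.0
```

Call:
move_arm --gripper '[1,1,1,1]' --pt "-1.2 4.4 0" --pt "0 0 0" --pt "0 0 0" --pt "0 0 0" --twist '[0,0,0,0]'

```text
clock: 7.05
position: [0.4651, -0.3229, 0.251]
tool_rot: [-3.141, 0.0, 0.198]
force: [-0.1, -0.1, -0.2]
grip_width: 0.0859
finger_force: 0.0
```

```bash
python3 - <<'E'
from h import *
import pickle
f=grab('wrist');pickle.dump(f,open('f2.pkl','wb'));s=monitor.observe();print(s['clock'],s['position'],s['tool_rot'],f['eye'])
p=proj(f,[.515,-.278,.082]);print(p)
x0,y0=int(p[0])-100,max(0,int(p[1])-75);print(x0,y0)
cv2.imwrite('pics/cr.png',cv2.resize(f['img'][y0:y0+150,x0:x0+200,::-1],(800,600),interpolation=cv2.INTER_CUBIC))
E
```

```text
7.1 [ 0.4652837  -0.3226509   0.25113231] [-3.14105610e+00  8.03259272e-05  1.98504635e-01] [ 0.53217068 -0.30988427  0.39329973]
[235.51126314 129.74475585]
135 54
```

View pics/cr.png

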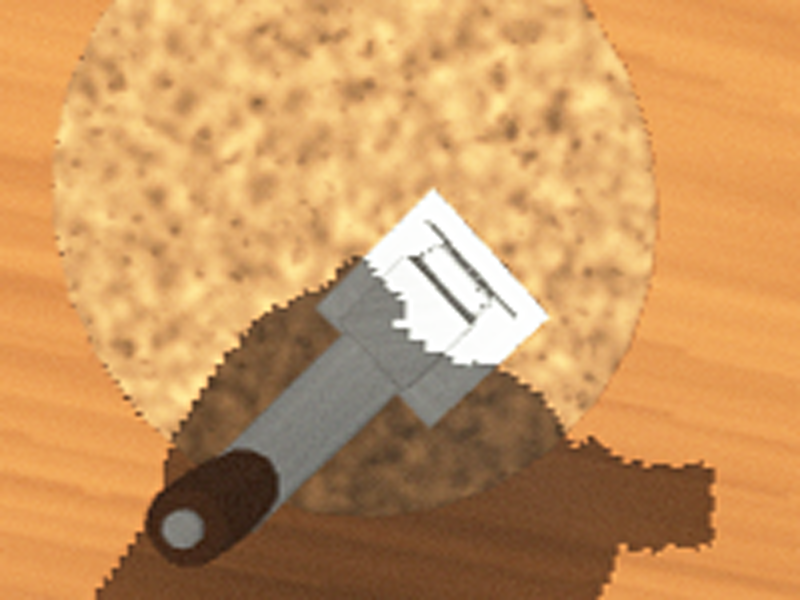

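```bash
python3 - <<'E'
from h import *
import pickle
f=pickle.load(open('f2.pkl','rb'))
C=lambda x,y:(135+x/4,54+y/4)
P=[onz(f,*C(*p),.008) for p in((433,188),(548,318),(430,427),(318,306))]
c=np.mean(P,0);print('foot c',c,[round(np.linalg.norm(P[i]-P[i-1]),4) for i in range(4)])
x=(P[3]-P[0])+(P[2]-P[1]);print('yaw x',np.degrees(np.arctan2(x[1],x[0])))
y=(P[1]-P[0])+(P[2]-P[3]);print('yaw y',np.degrees(np.arctan2(y[1],y[0])))
h=onz(f,*C(183,528),.115);print('handle',h,h-c,np.linalg.norm((h-c)[:2]),np.degrees(np.arctan2((h-c)[1],(h-c)[0])))
print('mat',onz(f,*C(356,200),.004),np.linalg.norm(onz(f,*C(53,200),.004)-onz(f,*C(658,200),.004)))
E
```

```text
foot c [ 0.51040445 -0.27914868  0.008     ] [np.float64(0.0458), np.float64(0.0471), np.float64(0.0458), np.float64(0.0458)]
yaw x 144.2811648182468
yaw y -126.41849922010027
handle [ 0.46172761 -0.24363671  0.115     ] [-0.04867684  0.03551197  0.107     ] 0.060253921758832166 143.8875451445077
mat [ 0.53567944 -0.25272017  0.004     ] 0.16855962566287003
```

Foot sides measure 46 mm and the handle offset 60 mm, so the crank pose holds: centre (0.5105, -0.279), yaw 144°. I'll turn over it and grip the boss across its y faces.

Call:
move_arm --gripper '[1,1,1,1,1,1,1,1]' --pt "2.6 -1.7 0" --pt "2.7 -1.7 0" --pt "0 0 0" --pt "0 0 0" --pt "0 0 0" --pt "0 0 0" --pt "0 0 0" --pt "0 0 0" --twist '[0,0,-8.2,-8.2,-8.2,-8.2,-8.2,-8.2]'

```text
clock: 7.9
position: [0.5107, -0.2787, 0.2514]
tool_rot: [3.141, -0.0, 1.064]
force: [0.3, -0.4, -1.3]
grip_width: 0.0855
finger_force: 0.0
```

Call:
move_arm --gripper '[1,1,1,1,1,1,1,1]' --pt "0 0 0" --pt "0 0 0" --pt "0 0 0" --pt "0 0 0" --pt "0 0 0" --pt "0 0 0" --pt "0 0 0" --pt "0 0 0" --twist '[-8.2,-8.2,-8.2,-8.2,-8.2,-8.2,-8.2,-8.2]'

```text
clock: 8.7
position: [0.5107, -0.2787, 0.2514]
tool_rot: [3.142, 0.0, 2.209]
force: [-0.8, -0.4, -0.2]
grip_width: 0.0855
finger_force: 0.0
```

Call:
move_arm --gripper '[1,1,1,1,1]' --pt "0 0 0" --pt "0 0 0" --pt "0 0 0" --pt "0 0 0" --pt "0 0 0" --twist '[-8.2,-8.2,0,0,0]'

```text
clock: 9.2
position: [0.5105, -0.2795, 0.2513]
tool_rot: [-3.141, 0.0, 2.484]
force: [0.3, -0.1, -0.5]
grip_width: 0.0855
finger_force: 0.0
```

Call:
move_arm --gripper '[1,1,1,1,1,1,1,1]' --pt "0 0 4" --pt "0 0 4" --pt "0 0 4" --pt "0 0 3.5" --pt "0 0 2.5" --pt "0 0 1.2" --pt "0 0 0" --pt "0 0 0" --twist '[-1.7,0,0,0,0,0,0,0]' --squeeze 80

```text
clock: 10.0
position: [0.511, -0.2799, 0.0603]
tool_rot: [3.141, 0.001, 2.516]
force: [1.0, 0.3, 0.2]
grip_width: 0.0851
finger_force: 0.0
```

Call:
move_arm --gripper '[0,0,0,0,0,0,0,0]' --pt "0 0 0" --pt "0 0 0" --pt "0 0 0" --pt "0 0 0" --pt "0 0 0" --pt "0 0 0" --pt "0 0 0" --pt "0 0 -1" --twist '[0,0,0,0,0,0,0,0]'

```text
clock: 10.8
position: [0.5096, -0.2795, 0.0686]
tool_rot: [-3.141, -0.002, 2.517]
force: [-0.7, -0.3, -4.6]
grip_width: 0.0203
finger_force: 78.9
```

Call:
move_arm --gripper '[0,0,0,0,0,0,0,0]' --pt "0 0 -3" --pt "0 0 -4.5" --pt "0 0 -4.5" --pt "0 0 -3" --pt "0.9 1.9 -2" --pt "1.9 3.8 0" --pt "1.9 3.8 0" --pt "1.9 3.8 0" --twist '[0,0,0,0,0,0,0,0]'

```text
clock: 11.6
position: [0.5343, -0.1319, 0.2399]
tool_rot: [-3.141, 0.0, 2.516]
force: [0.8, -0.0, -3.4]
grip_width: 0.0203
finger_force: 79.2
```

Call:
move_arm --gripper '[0,0,0,0,0,0,0,0]' --pt "1.9 3.8 0" --pt "1.9 3.8 0" --pt "1.9 3.8 0" --pt "1.9 3.8 0" --pt "1.9 3.8 0" --pt "1.9 3.8 0" --pt "1.0 1.9 0" --pt "0 0 0" --twist '[0,0,0,0,0,0,0,0]'

```text
clock: 12.4
position: [0.5778, 0.1436, 0.2396]
tool_rot: [3.14, -0.001, 2.522]
force: [0.1, -0.4, -3.5]
grip_width: 0.0202
finger_force: 79.3
```

Call:
move_arm --gripper '[0,0,0,0,0]' --pt "0 0 0" --pt "0 0 0" --pt "0 0 0" --pt "0 0 0" --pt "0 0 0" --twist '[-7,-7,-6.5,0,0]'

```text
clock: 12.9
position: [0.5784, 0.1389, 0.2394]
tool_rot: [-3.141, -0.0, 2.871]
force: [0.1, 1.0, -4.4]
grip_width: 0.0205
finger_force: 79.3
```

```bash
python3 - <<'E'
from h import *
f=grab('scene');s=monitor.observe();print(s['clock'],s['position'],s['tool_rot'],np.degrees(s['tool_rot'][2]),s['grip_width'],s['qpos'])
R=Ro.from_euler('xyz',s['tool_rot']).as_matrix();print('tool delta to shaft',R.T@(np.array([.577,.1385,.1])-s['position']))
p=proj(f,[.577,.138,.14]).astype(int);x0,y0=p[0]-80,p[1]-70;print(x0,y0)
cv2.imwrite('pics/hold.png',cv2.resize(f['img'][y0:y0+120,x0:x0+160,::-1],(640,480),interpolation=cv2.INTER_CUBIC))
E
```

```text
12.95 [0.57839271 0.1390297  0.2393728 ] [-3.14134722e+00 -6.73280863e-05  2.87086058e+00] 164.48819473273772 0.020432646776164333 [ 0.18989436  0.56422321 -0.77667158  1.64570567  0.43157155  1.11143982
  0.59546014]
tool delta to shaft [ 0.00119094 -0.00084866  0.13937309]
287 172
```

View pics/hold.png

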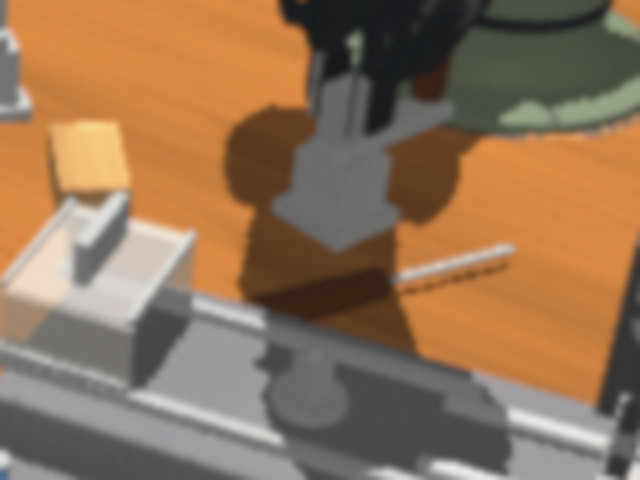

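The crank hangs upright over the shaft (shaft at crop (315,390), crank foot (335,210)), and the guard is open at the left of the crop. I'll lower it gently.

Call:
move_arm --gripper '[0,0,0,0,0,0,0,0]' --pt "0.1 -0.1 2.5" --pt "0 0 2.5" --pt "0 0 2" --pt "0 0 1" --pt "0 0 0.7" --pt "0 0 0.5" --pt "0 0 0.3" --pt "0 0 0" --twist '[0,0,0,0,0,0,0,0]'

```text
clock: 13.75
position: [0.5773, 0.1389, 0.1444]
tool_rot: [3.141, 0.0, 2.874]
force: [-0.0, -0.3, -3.1]
grip_width: 0.0206
finger_force: 79.3
```

Call:
move_arm --gripper '[0,0,0,0,0]' --pt "0 0 0.4" --pt "0 0 0.4" --pt "0 0 0.3" --pt "0 0 0" --pt "0 0 0" --twist '[0,0,0,0,0]'

```text
clock: 14.25
position: [0.5772, 0.1389, 0.1332]
tool_rot: [-3.142, -0.0, 2.875]
force: [-0.1, -0.1, -4.5]
grip_width: 0.0202
finger_force: 79.3
```

Call:
move_arm --gripper '[0,0,0,0,0,0]' --pt "0 0 0.4" --pt "0 0 0.4" --pt "0 0 0.3" --pt "0 0 0.1" --pt "0 0 0" --pt "0 0 0" --twist '[0,0,0,0,0,0]'

```text
clock: 14.85
position: [0.5773, 0.1389, 0.1217]
tool_rot: [-3.141, 0.0, 2.875]
force: [-3.0, -1.7, 8.0]
grip_width: 0.0204
finger_force: 80.9
```

Call:
move_arm --gripper '[1,1,1,1,1,1,1,1]' --pt "0 0 0" --pt "0 0 0" --pt "0 0 0" --pt "0 0 -2" --pt "0 0 -4" --pt "0 0 -3.5" --pt "-3 0 -3" --pt "0 0 0" --twist '[0,0,0,0,0,0,0,0]' --squeeze 40

```text
clock: 15.65
position: [0.6099, 0.1302, 0.2501]
tool_rot: [3.139, 0.006, 2.872]
force: [0.3, -0.4, -0.4]
grip_width: 0.0857
finger_force: 0.0
```

```bash
python3 - <<'E'
from h import *
import pickle
s=monitor.observe();print(s['clock'],s['position'],np.degrees(s['tool_rot'][2]))
w=grab('wrist');f=grab('scene');t=grab('top');pickle.dump((w,f,t),open('f3.pkl','wb'))
P=[.539,.33,.157]
print(proj(w,P),proj(f,P),proj(t,P))
p=proj(f,P).astype(int);x0,y0=p[0]-25,p[1]-32;print('scene',x0,y0)
A=cv2.resize(f['img'][y0:y0+60,x0:x0+50,::-1],(500,600),interpolation=cv2.INTER_CUBIC)
B=cv2.resize(w['img'][:,:,::-1],(300,225));
p=proj(t,P).astype(int);x1,y1=p[0]-25,p[1]-30;print('top',x1,y1)
C=cv2.resize(t['img'][y1:y1+60,x1:x1+48,::-1],(300,375),interpolation=cv2.INTER_CUBIC)
cv2.imwrite('pics/pin.png',np.hstack([A,np.vstack([B,C])]))
E
```

```text
15.65 [0.60985819 0.13016009 0.2500808 ] 164.55435906364488
[545.56764447  26.70205008] [464.10065579 262.69617545] [113.17284958 212.45421389]
scene 439 230
top 88 182
```

View pics/pin.png

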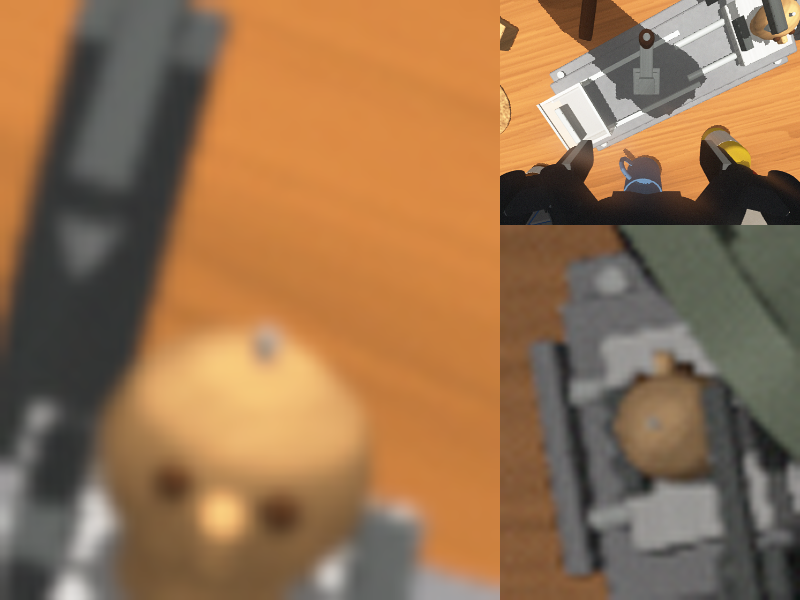

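```bash
python3 - <<'E'
from h import *
import pickle
w,f,t=pickle.load(open('f3.pkl','rb'))
ya=np.array([-.1966,.9805,0]);xa=np.array([.9805,.1966,0])
a=onz(f,439+26.7,230+33.3,.156);b=onz(f,439+8,230+28,.159)
print('pin',a,'pointer',b,'along',(a-b)@ya,'across',(a-b)@xa)
print('pin top view',onz(t,88+155/6.25,182+(425-225)/6.25,.156))
print('shaft->pin rel',(a-np.array([.577,.1387,0]))@ya)
# circle positions, tool frame deltas per 30 deg? current tool
s=monitor.observe();R=Ro.from_euler('xyz',s['tool_rot']).as_matrix()
h=np.array([.577,.1387,.149])+.06*np.array([np.cos(np.radians(164.7)),np.sin(np.radians(164.7)),0]);print('to handle',R.T@(h-s['position']))
E
```

```text
pin [0.53748527 0.33287137 0.156     ] pointer [0.54829376 0.29861993 0.159     ] along 0.03570849165735401 across -0.003863889646495043
pin top view [0.53480733 0.33123609 0.156     ]
shaft->pin rel 0.19815362823663502
to handle [ 8.96433716e-02 -2.64519189e-05  9.66960187e-02]
```

The scene crop shows the pin top at (267,333) and the pointer tip at (80,280). The carriage is therefore about +0.035 m, or roughly 2.5 turns. I'll grip the handle and wind.

Call:
move_arm --gripper '[1,1,1,1,1,1,1,1]' --pt "4.5 0 0" --pt "4.5 0 0" --pt "0 0 0" --pt "0 0 3.5" --pt "0 0 3.5" --pt "0 0 2.1" --pt "0 0 0.9" --pt "0 0 0" --twist '[0,0,0,0,0,0,0,0]' --squeeze 25

```text
clock: 16.6
position: [0.5185, 0.1547, 0.1452]
tool_rot: [-3.141, -0.002, 2.875]
force: [-0.6, -0.5, 1.0]
grip_width: 0.0855
finger_force: 0.0
```

Call:
move_arm --gripper '[0,0,0,0,0,0,0,0]' --pt "0 0 0" --pt "0 0 0" --pt "0 0 0" --pt "0 0 0" --pt "0 0 0" --pt "0 0 0" --pt "0 0 0" --pt "0 0 0" --twist '[0,0,0,0,0,0,0,0]'

```text
clock: 17.4
position: [0.5193, 0.1549, 0.1465]
tool_rot: [3.141, 0.0, 2.875]
force: [-2.3, 0.7, 6.1]
grip_width: 0.0182
finger_force: 25.9
```

Call:
move_arm --gripper '[0,0,0,0,0,0,0,0]' --pt "-0.2 1.55 0" --pt "-0.6 1.45 0" --pt "-0.95 1.25 0" --pt "-1.25 0.95 0" --pt "-1.45 0.6 0" --pt "-1.55 0.2 0" --pt "-1.55 -0.2 0" --pt "-1.45 -0.6 0" --twist '[0,0,0,0,0,0,0,0]'

```text
clock: 18.2
position: [0.62, 0.1824, 0.1466]
tool_rot: [3.14, -0.001, 2.876]
force: [-5.2, 2.6, 4.8]
grip_width: 0.0182
finger_force: 25.7
```

Call:
move_arm --gripper '[0,0,0,0,0,0,0,0]' --pt "-1.25 -0.95 0" --pt "-0.95 -1.25 0" --pt "-0.6 -1.45 0" --pt "-0.2 -1.55 0" --pt "0.2 -1.55 0" --pt "0.6 -1.45 0" --pt "0.95 -1.25 0" --pt "1.25 -0.95 0" --twist '[0,0,0,0,0,0,0,0]'

```text
clock: 19.0
position: [0.5932, 0.08, 0.1468]
tool_rot: [3.14, 0.002, 2.874]
force: [4.3, 1.3, 2.7]
grip_width: 0.0183
finger_force: 26.0
```

Call:
move_arm --gripper '[0,0,0,0,0,0,0,0]' --pt "1.45 -0.6 0" --pt "1.55 -0.2 0" --pt "1.55 0.2 0" --pt "1.45 0.6 0" --pt "1.25 0.95 0" --pt "0.95 1.25 0" --pt "0.6 1.45 0" --pt "0.2 1.55 0" --twist '[0,0,0,0,0,0,0,0]'

```text
clock: 19.8
position: [0.5189, 0.1543, 0.1464]
tool_rot: [-3.14, 0.0, 2.874]
force: [-0.3, -4.9, 2.2]
grip_width: 0.0187
finger_force: 25.9
```

```bash
cat > pin.py <<'E'
from h import *
# pin on scene: greyish pixels against wood near predicted track; report pin/pointer offset
import sys
f=grab('scene');s=monitor.observe();print(s['clock'],s['position'],s['force'])
x0,y0=425,238
im=f['img'][y0:y0+40,x0:x0+50]
cv2.imwrite('pics/%s.png'%sys.argv[1],cv2.resize(im[:,:,::-1],(750,600),interpolation=cv2.INTER_CUBIC))
E
python3 pin.py p1
```

```text
19.85 [0.51944695 0.15715895 0.14653223] [ 3.8425755  -0.85673986 -6.23437081]
```

View pics/p1.png

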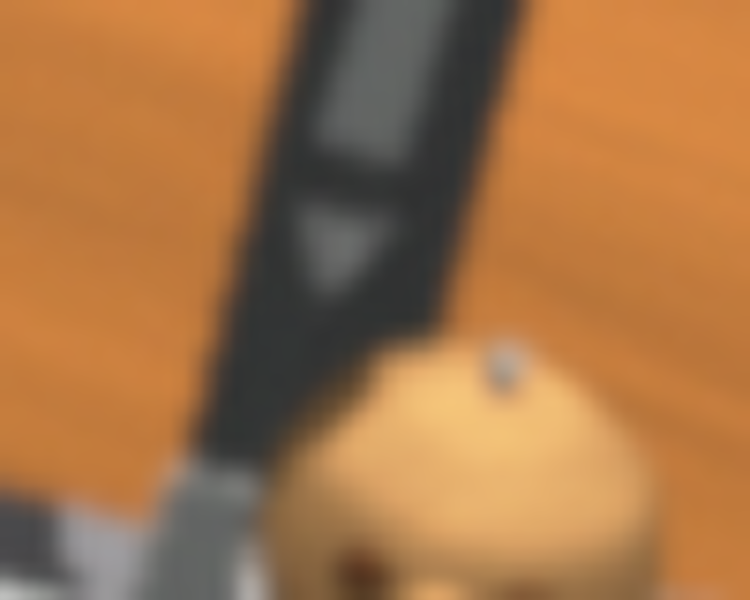

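```bash
python3 - <<'E'
from h import *
import pickle
w,f,t=pickle.load(open('f3.pkl','rb'))
ya=np.array([-.1966,.9805,0]);xa=np.array([.9805,.1966,0])
b=onz(f,446.7,258,.159)
for p in((465.7,263.3),(458.7,261.0)):
    a=onz(f,*p,.156);print((a-b)@ya,(a-b)@xa)
for d in (0,.0225): print(d,proj(f,b+d*ya-[0,0,.003]))
E
```

```text
0.036242429475999365 -0.004144899390512517
0.022815100149349093 -0.0054326736326055424
0 [446.38857668 259.21163509]
0.0225 [458.13951684 262.44836909]
```

Pin tip at (505,345), pointer tip at (325,300). The first turn moved the carriage about 13.4 mm, which leaves about 22.8 mm. Winding on by 1 turn and 120°.

Call:
move_arm --gripper '[0,0,0,0,0,0,0,0]' --pt "-0.2 1.55 0" --pt "-0.6 1.45 0" --pt "-0.95 1.25 0" --pt "-1.25 0.95 0" --pt "-1.45 0.6 0" --pt "-1.55 0.2 0" --pt "-1.55 -0.2 0" --pt "-1.45 -0.6 0" --twist '[0,0,0,0,0,0,0,0]'

```text
clock: 20.65
position: [0.6201, 0.1822, 0.1466]
tool_rot: [3.14, -0.001, 2.876]
force: [-2.9, 3.0, 6.5]
grip_width: 0.0185
finger_force: 25.8
```

Call:
move_arm --gripper '[0,0,0,0,0,0,0,0]' --pt "-1.25 -0.95 0" --pt "-0.95 -1.25 0" --pt "-0.6 -1.45 0" --pt "-0.2 -1.55 0" --pt "0.2 -1.55 0" --pt "0.6 -1.45 0" --pt "0.95 -1.25 0" --pt "1.25 -0.95 0" --twist '[0,0,0,0,0,0,0,0]'

```text
clock: 21.45
position: [0.5929, 0.0798, 0.1466]
tool_rot: [3.14, 0.002, 2.874]
force: [3.2, 2.0, 2.6]
grip_width: 0.0185
finger_force: 26.1
```

Call:
move_arm --gripper '[0,0,0,0,0,0,0,0]' --pt "1.45 -0.6 0" --pt "1.55 -0.2 0" --pt "1.55 0.2 0" --pt "1.45 0.6 0" --pt "1.25 0.95 0" --pt "0.95 1.25 0" --pt "0.6 1.45 0" --pt "0.2 1.55 0" --twist '[0,0,0,0,0,0,0,0]'

```text
clock: 22.25
position: [0.5187, 0.1544, 0.1463]
tool_rot: [-3.14, -0.0, 2.874]
force: [1.3, -4.0, 2.7]
grip_width: 0.0181
finger_force: 25.9
```

Call:
move_arm --gripper '[0,0,0,0,0,0,0,0]' --pt "-0.2 1.55 0" --pt "-0.6 1.45 0" --pt "-0.95 1.25 0" --pt "-1.25 0.95 0" --pt "-1.45 0.6 0" --pt "-1.55 0.2 0" --pt "-1.55 -0.2 0" --pt "-1.45 -0.6 0" --twist '[0,0,0,0,0,0,0,0]'

```text
clock: 23.05
position: [0.6199, 0.1828, 0.1464]
tool_rot: [3.14, -0.001, 2.876]
force: [-4.4, 3.8, 5.7]
grip_width: 0.0185
finger_force: 25.9
```

```bash
python3 pin.py p2; python3 - <<'E'
from h import *
w=grab('wrist','w2');print(proj(w,[.546,.30,.157]),w['eye'])
a=cv2.imread('pics/p2.png');a=cv2.resize(a,(450,360));b=cv2.resize(w['img'][:,:,::-1],(350,262));c=np.zeros((360,350,3),np.uint8);c[:262]=b
cv2.imwrite('pics/p2c.png',np.hstack([a,c]))
E
```

```text
23.1 [0.62198761 0.18042042 0.14626412] [ 0.57236587  3.07499315 10.36016927]
[544.57754808   2.46267826] [0.55850211 0.19788875 0.28859809]
```

View pics/p2c.png

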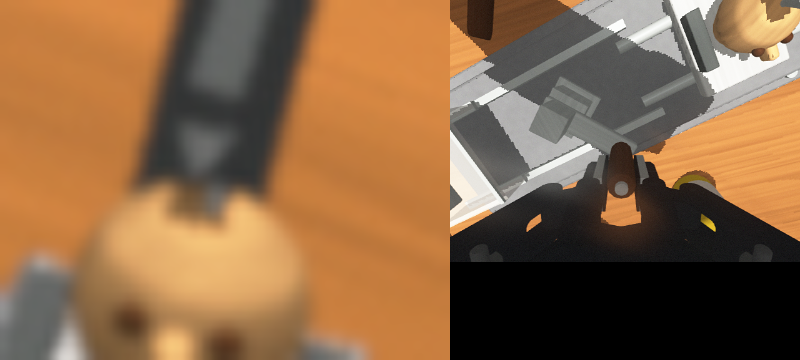

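Pin near (214,190) and pointer tip at (200,175) in the crop, so about 3.5 mm are left. I'll wind 90° more and then check numerically from saturation profiles, since my picture allowance is used up.

Call:
move_arm --gripper '[0,0,0,0,0,0,0,0]' --pt "-1.25 -0.95 0" --pt "-0.95 -1.25 0" --pt "-0.6 -1.45 0" --pt "-0.2 -1.55 0" --pt "0.2 -1.55 0" --pt "0.6 -1.45 0" --pt "0 0 0" --pt "0 0 0" --twist '[0,0,0,0,0,0,0,0]'

```text
clock: 23.95
position: [0.6202, 0.096, 0.1466]
tool_rot: [-3.141, 0.001, 2.874]
force: [1.7, -4.7, 8.3]
grip_width: 0.0183
finger_force: 26.1
```

```bash
python3 - <<'E'
from h import *
f=grab('scene','p3');s=monitor.observe();print(s['clock'],s['position'],s['force'])
p1=cv2.imread('pics/p2.png');p1=cv2.resize(p1,(50,40),interpolation=cv2.INTER_AREA)[:,:,::-1]
n=f['img'][238:278,425:475]
S=lambda a:(a.max(2).astype(int)-a.min(2))
for a in(p1,n):
    print('gray/sat rows 254..264 cols 443..453')
    print(np.hstack([a.mean(2)[16:27,16:29].astype(int),np.full((11,1),-1),S(a)[16:27,16:29]]))
E
```

```text
24.0 [0.62033115 0.09616909 0.1466467 ] [ 2.24801825 -5.93560025  7.53387706]
gray/sat rows 254..264 cols 443..453
[[ 69  54  52  60  81  99 106 105  91  70  57  52  52  -1  35   6   2   1
    1   1   1   2   1   1   2   1   2]
 [ 65  54  52  58  74  94 103  97  78  59  52  52  52  -1  26   2   3   2
    2   2   1   1   1   1   1   2   1]
 [ 62  54  53  57  69  87  90  79  62  52  50  51  53  -1  19   3   3   2
    2   2   1   1   2   1   1   2   2]
 [ 65  65  68  66  67  76  75  68  60  54  51  51  55  -1  22  19  22  18
   11   8   7   3   1   1   1   0   6]
 [ 89 100 104  89  75  73  74  78  76  70  69  64  62  -1  48  61  64  52
   37  28  21   9   4  13  23  18  17]
 [127 139 134 109  86  81  85  95  98 102 112 101  85  -1  86 100  97  76
   59  50  35  15  15  43  68  61  46]
 [157 160 141 110  91  89  93 103 115 138 158 150 126  -1 114 117 103  81
   66  57  43  22  35  82 112 106  89]
 [170 169 144 116 104  99 102 107 123 160 179 177 162  -1 120 120 105  86
   76  68  56  41  60 108 122 121 119]
 [175 175 160 147 138 128 127 122 131 165 183 183 177  -1 121 121 117 109
  102  
[... 839 characters left out ...]
  21  17   8   3  10]
 [171 172 156 119  98 102 110 112 100  95  86  70  65  -1 119 120 113  84
   48  18  14  31  44  52  44  25  22]
 [184 180 150 110  99 104 108 105 109 133 134 110  89  -1 122 123 110  79
   53  31  29  47  69  93  92  68  53]
 [188 184 152 117 107 107 106 102 117 160 171 153 124  -1 122 123 113  85
   71  57  56  64  84 117 120 107  90]
 [187 185 168 149 142 130 131 122 128 167 180 172 154  -1 122 122 119 112
  105  93  94  87  93 118 121 121 116]
 [182 185 183 181 178 168 168 160 156 173 181 176 166  -1 122 121 122 124
  124 120 120 118 116 121 122 122 120]
 [178 181 185 188 188 186 186 183 180 180 180 176 169  -1 122 122 121 122
  123 122 122 122 121 123 123 121 120]]
```

The pin and pointer axis are now about 0.7 px (~1.3 mm) apart, so I'll wind 30° more.

Call:
move_arm --gripper '[0,0,0,0,0]' --pt "0.95 -1.25 0" --pt "1.25 -0.95 0" --pt "0 0 0" --pt "0 0 0" --pt "0 0 0" --twist '[0,0,0,0,0]'

```text
clock: 24.5
position: [0.5932, 0.0806, 0.1466]
tool_rot: [-3.141, 0.001, 2.874]
force: [0.5, -7.4, 11.5]
grip_width: 0.0184
finger_force: 26.5
```

```bash
python3 - <<'E'
from h import *
f=grab('scene','p4');s=monitor.observe();print(s['clock'],s['position'],s['force'])
n=f['img'][238:278,425:475]
S=lambda a:(a.max(2).astype(int)-a.min(2))
print(np.hstack([n.mean(2)[16:26,16:27].astype(int),np.full((10,1),-1),S(n)[16:26,16:27]]))
ya=np.array([-.1966,.9805,0])
v=s['position']-np.array([.577,.1387,0]);print('handle angle',np.degrees(np.arctan2(v[1],v[0])),np.hypot(*v[:2]))
E
```

```text
24.55 [0.59314877 0.08060886 0.14662844] [-0.4632948  -7.14824259 10.92237292]
[[ 70  55  54  60  83 101 109 108  92  71  57  -1  34   4   2   2   2   1
    1   2   1   2   2]
 [ 66  56  54  59  76  97 106  99  80  60  53  -1  25   4   1   1   1   1
    1   1   0   1   2]
 [ 72  71  72  67  73  92  94  81  63  53  51  -1  30  25  24  14   3   1
    1   1   1   2   1]
 [105 118 117  94  81  87  84  69  56  52  53  -1  64  76  76  51  18   4
    3   4   2   2   1]
 [151 164 158 123  97  95  88  73  64  58  55  -1 105 116 115  82  32  10
   13  21  18  10   5]
 [177 179 163 126 106 104  98  86  80  81  77  -1 121 121 118  84  34  14
   27  42  45  42  35]
 [188 182 151 114 104 106 101  94 100 121 124  -1 121 123 112  74  37  25
   38  56  69  85  83]
 [190 184 152 117 109 105  99  95 115 155 164  -1 122 123 111  82  63  51
   56  65  83 114 117]
 [188 185 167 150 142 124 110 105 123 164 175  -1 121 121 119 110 103  87
   77  77  90 118 121]
 [183 185 182 182 178 163 150 145 151 170 177  -1 122 122 124 123 122 118
  110 107 112 121 122]]
handle angle -74.46458468908016 0.060293977945356104
```

Aligned to within about 0.5 mm. Now I'll release the handle, turn over the hub and grip the boss.

Call:
move_arm --gripper '[1,1,1,1,1,1,1,1]' --pt "0 0 0" --pt "0 0 0" --pt "0 0 0" --pt "0 0 -3" --pt "0 0 -4" --pt "1.5 2.6 0" --pt "1.5 2.6 0" --pt "0 0 0" --twist '[0,0,0,0,0,0,0,0]' --squeeze 80

```text
clock: 25.35
position: [0.5759, 0.1434, 0.2168]
tool_rot: [3.14, -0.0, 2.88]
force: [0.0, 1.0, -0.2]
grip_width: 0.0856
finger_force: 0.0
```

Call:
move_arm --gripper '[1,1,1,1,1,1,1,1]' --pt "0 0 0" --pt "0 0 0" --pt "0 0 0" --pt "0 0 0" --pt "0 0 0" --pt "0 0 0" --pt "0 0 0" --pt "0 0 0" --twist '[8.4,8.4,8.4,8.4,8.4,8.4,8.4,0]'

```text
clock: 26.15
position: [0.5772, 0.1389, 0.2162]
tool_rot: [-3.141, 0.0, 1.846]
force: [0.2, 0.4, 1.2]
grip_width: 0.0857
finger_force: 0.0
```

```bash
python3 - <<'E'
from h import *
w=grab('wrist','w3');s=monitor.observe();print(s['clock'],s['position'],np.degrees(s['tool_rot'][2]),s['qpos'].round(2))
R=Ro.from_euler('xyz',s['tool_rot']).as_matrix();print('to grip',R.T@(np.array([.577,.1387,.1217])-s['position']))
E
```

```text
26.2 [0.57719017 0.13894341 0.21613696] 106.1040925162781 [ 0.03  0.53 -0.53  1.68  0.31  1.01 -0.32]
to grip [-0.00015758 -0.00022229  0.09443707]
```

Call:
move_arm --gripper '[1,1,1,1,1,1,1,1]' --pt "0 0 3" --pt "0 0 3" --pt "0 0 2" --pt "0 0 1" --pt "0 0 0.4" --pt "0 0 0" --pt "0 0 0" --pt "0 0 0" --twist '[0.6,0,0,0,0,0,0,0]'

```text
clock: 27.0
position: [0.5777, 0.1389, 0.1232]
tool_rot: [3.14, 0.0, 1.838]
force: [0.0, -0.4, -0.6]
grip_width: 0.0853
finger_force: 0.0
```

Call:
move_arm --gripper '[0,0,0,0,0,0,0,0]' --pt "0 0 0" --pt "0 0 0" --pt "0 0 0" --pt "0 0 0" --pt "0 0 0" --pt "0 0 0" --pt "0 0 0" --pt "0 0 0" --twist '[0,0,0,0,0,0,0,0]'

```text
clock: 27.8
position: [0.577, 0.1388, 0.1225]
tool_rot: [-3.141, 0.0, 1.838]
force: [-3.3, -1.6, 7.1]
grip_width: 0.0206
finger_force: 78.6
```

Call:
move_arm --gripper '[0,0,0,0,0,0,0,0]' --pt "0 0 -0.5" --pt "0 0 -0.7" --pt "0 0 -1" --pt "0 0 -1" --pt "0 0 -1.5" --pt "0 0 -2" --pt "0 0 -2" --pt "0 0 -3" --twist '[0,0,0,0,0,0,0,0]'

```text
clock: 28.6
position: [0.5767, 0.1387, 0.2403]
tool_rot: [-3.14, -0.0, 1.838]
force: [-0.6, -0.7, -3.5]
grip_width: 0.0205
finger_force: 78.8
```

Call:
move_arm --gripper '[0,0,0,0,0,0,0,0]' --pt "-1.8 -0.7 0" --pt "-3.6 -1.45 0" --pt "-3.6 -1.45 0" --pt "-3.6 -1.45 0" --pt "-3.6 -1.45 0" --pt "-3.6 -1.45 0" --pt "-3.6 -1.45 0" --pt "-3.6 -1.45 0" --twist '[0,0,0,0,0,0,0,0]'

```text
clock: 29.4
position: [0.5435, -0.1517, 0.2405]
tool_rot: [3.141, 0.0, 1.838]
force: [0.6, 0.1, -3.7]
grip_width: 0.0203
finger_force: 79.0
```

Call:
move_arm --gripper '[0,0,0,0,0,0,0,0]' --pt "-3.6 -1.45 0" --pt "-3.6 -1.45 0" --pt "-1.9 -0.7 0" --pt "0 0 0" --pt "0 0 4" --pt "0 0 4" --pt "0 0 4" --pt "0 0 3" --twist '[0,0,0,0,0,0,0,0]'

```text
clock: 30.2
position: [0.5329, -0.2466, 0.088]
tool_rot: [-3.141, -0.001, 1.839]
force: [0.3, -0.3, -4.2]
grip_width: 0.0201
finger_force: 79.0
```

Call:
move_arm --gripper '[0,0,0,0,0]' --pt "0 0 1.5" --pt "0 0 0.7" --pt "0 0 0.4" --pt "0 0 0" --pt "0 0 0" --twist '[0,0,0,0,0]'

```text
clock: 30.7
position: [0.5338, -0.2478, 0.0645]
tool_rot: [3.14, 0.001, 1.838]
force: [-0.2, 0.3, -4.3]
grip_width: 0.0203
finger_force: 78.9
```

Expected contact is at TCP z of about 0.0605. I'll ease down to it.

Call:
move_arm --gripper '[0,0,0,0]' --pt "0 0 0.2" --pt "0 0 0.2" --pt "0 0 0.1" --pt "0 0 0" --twist '[0,0,0,0]'

```text
clock: 31.1
position: [0.5336, -0.2478, 0.0604]
tool_rot: [3.141, 0.002, 1.838]
force: [-11.7, 2.6, 35.4]
grip_width: 0.0204
finger_force: 84.2
```

Call:
move_arm --gripper '[0,1,1,1,1,1,1,1]' --pt "0 0 -0.15" --pt "0 0 0" --pt "0 0 0" --pt "0 0 0" --pt "0 0 -3" --pt "0 0 -4.5" --pt "0 0 -4.5" --pt "0 0 -4.5" --twist '[0,0,0,0,0,0,0,0]' --squeeze 40

```text
clock: 31.9
position: [0.5329, -0.2473, 0.2264]
tool_rot: [-3.142, -0.0, 1.838]
force: [0.0, -0.3, 0.6]
grip_width: 0.085
finger_force: 0.0
```

Call:
move_arm --gripper '[1,1,1,1,1,1,1,1]' --pt "0 0 0" --pt "0 0 0" --pt "0 0 0" --pt "0 0 0" --pt "0 0 0" --pt "0 0 0" --pt "0 0 0" --pt "0 0 0" --twist '[-8.4,-8.4,-8.4,-8.4,-8.4,-8.4,-8.4,-8.4]'

```text
clock: 32.7
position: [0.5332, -0.2475, 0.2246]
tool_rot: [3.141, -0.0, 3.017]
force: [0.1, 0.0, 0.3]
grip_width: 0.0853
finger_force: 0.0
```

Call:
move_arm --gripper '[1,1,1,1,1]' --pt "0 0 0" --pt "0 0 0" --pt "0 0 0" --pt "0 0 0" --pt "0 0 0" --twist '[-8.4,-8.4,0,0,0]'

```text
clock: 33.2
position: [0.5331, -0.2475, 0.2247]
tool_rot: [-3.142, -0.0, -2.983]
force: [0.1, 0.4, -0.6]
grip_width: 0.0859
finger_force: 0.0
```

```bash
python3 - <<'E'
from h import *
s=monitor.observe();print(s['clock'],s['position'],np.degrees(s['tool_rot'][2]),s['qpos'].round(2))
a=np.radians(191.34);X=np.array([np.cos(a),np.sin(a)]);Y=np.array([np.sin(a),-np.cos(a)])
d=np.array([.6014,.0109])-s['position'][:2];print('at yaw191.3',d@X,d@Y)
# crank check: top camera white blob and scene height projections
f=grab('scene');t=grab('top')
a=np.radians(-74.7);c=np.array([.5335,-.2478]);u=np.array([np.cos(a),np.sin(a)])
# find dark handle near expected in scene & mat-local metal extents
for n,g in(('scene',f),('top',t)):
    for nm,P in(('handle top',[*(c+.06*u),.115]),('boss top',[*c,.082])):
        p=proj(g,P);x,y=p.astype(int);v=cv2.cvtColor(g['img'],cv2.COLOR_RGB2HSV)[y-3:y+4,x-3:x+4]
        print(n,nm,p.round(1),v[...,1].tolist(),v[...,2].min())
E
```

```text
33.2 [ 0.53314911 -0.24750309  0.2247231 ] -170.90074268601634 [ 0.89  0.58 -0.81  1.68  0.47  1.09  1.66]
at yaw191.3 -0.11772845392927743 0.2399382307187741
scene handle top [225.4 185.9] [[177, 175, 176, 174, 175, 175, 177], [177, 176, 168, 157, 161, 171, 176], [176, 172, 141, 104, 109, 141, 168], [176, 166, 111, 53, 46, 91, 154], [175, 166, 111, 50, 31, 59, 149], [175, 171, 142, 105, 87, 103, 161], [174, 172, 164, 152, 146, 152, 168]] 62
scene boss top [245.6 201. ] [[174, 168, 158, 151, 156, 165, 167], [168, 149, 120, 101, 114, 131, 141], [149, 108, 60, 30, 38, 58, 75], [110, 53, 14, 3, 3, 8, 12], [57, 14, 5, 2, 2, 3, 5], [30, 5, 5, 2, 2, 5, 3], [26, 5, 5, 5, 5, 2, 3]] 102
top handle top [344.2 212.3] [[30, 33, 31, 32, 40, 32, 35], [33, 35, 34, 36, 32, 35, 37], [33, 36, 36, 35, 35, 36, 38], [37, 32, 33, 38, 34, 36, 32], [35, 39, 36, 37, 37, 35, 35], [36, 38, 34, 37, 40, 38, 35], [35, 31, 40, 30, 38, 35, 34]] 112
top boss top [322.5 218. ] [[55, 28, 44, 38, 35, 37, 33], [128, 46, 37, 36, 36, 35, 44], [102, 10, 39, 33, 36, 40, 43], [36, 161, 42, 39, 36, 34, 40], [57, 30, 40, 43, 39, 43, 38], [77, 33, 40, 44, 40, 41, 40], [0, 51, 43, 43, 37, 41, 43]] 10
```

Scene samples find the crank's handle top and boss top exactly where an upright crank at (0.533, -0.248) should show them. On to the guard.

Call:
move_arm --gripper '[1,1,1,1,1,1,1,1]' --pt "0 0 0" --pt "-1.95 4 0" --pt "-1.95 4 0" --pt "-1.95 4 0" --pt "-1.95 4 0" --pt "-2 4 0" --pt "-2 4 0" --pt "0 0 0" --twist '[-2.2,0,0,0,0,0,0,0]'

```text
clock: 34.1
position: [0.6014, 0.0185, 0.2253]
tool_rot: [3.139, 0.002, -2.934]
force: [-0.4, -0.4, 0.6]
grip_width: 0.0855
finger_force: 0.0
```

Call:
move_arm --gripper '[1,1,1,1,1,1]' --pt "0 0 3" --pt "0 0 3" --pt "0 0 3" --pt "0 0 0.9" --pt "0 0 0" --pt "0 0 0" --twist '[0,0,0,0,0,0]'

```text
clock: 34.7
position: [0.6015, 0.0115, 0.127]
tool_rot: [-3.141, 0.001, -2.941]
force: [-0.7, 1.1, -0.2]
grip_width: 0.0855
finger_force: 0.0
```

Call:
move_arm --gripper '[0,0,0,0,0,0,0,0]' --pt "0 0 0" --pt "0 0 0" --pt "0 0 0" --pt "0 0 0" --pt "0 0 0" --pt "0 0 0" --pt "0 0 0" --pt "0 0 0" --twist '[0,0,0,0,0,0,0,0]'

```text
clock: 35.5
position: [0.601, 0.0112, 0.126]
tool_rot: [-3.142, 0.0, -2.941]
force: [-2.5, 0.6, 4.6]
grip_width: 0.0092
finger_force: 41.2
```

Pinched. Sliding shut 13 cm until the end stop shows in the force.

Call:
move_arm --gripper '[0,0,0,0,0,0,0,0]' --pt "0 1 0" --pt "0 2 0" --pt "0 2.5 0" --pt "0 2.5 0" --pt "0 2 0" --pt "0 1.5 0" --pt "0 0.8 0" --pt "0 0.5 0" --twist '[0,0,0,0,0,0,0,0]'

```text
clock: 36.3
position: [0.5758, 0.1371, 0.126]
tool_rot: [3.142, 0.001, -2.941]
force: [5.7, -1.1, 5.0]
grip_width: 0.0088
finger_force: 41.1
```

Call:
move_arm --gripper '[0,0,0,0,0]' --pt "0 0.2 0" --pt "0 0.2 0" --pt "0 0.1 0" --pt "0 0 0" --pt "0 0 0" --twist '[0,0,0,0,0]'

```text
clock: 36.8
position: [0.5755, 0.1388, 0.126]
tool_rot: [-3.138, 0.001, -2.943]
force: [6.6, -11.0, 7.3]
grip_width: 0.0089
finger_force: 41.5
```

Call:
move_arm --gripper '[0,1,1,1,1,1,1,1]' --pt "0 -0.1 0" --pt "0 0 0" --pt "0 0 0" --pt "0 0 0" --pt "0 0 -3" --pt "0 0 -4" --pt "0 0 -4" --pt "0 0 0" --twist '[0,0,0,0,0,0,0,0]'

```text
clock: 37.6
position: [0.576, 0.1418, 0.2405]
tool_rot: [3.141, 0.006, -2.941]
force: [-0.0, -0.0, -0.4]
grip_width: 0.0853
finger_force: 0.0
```

```bash
python3 - <<'E'
from h import *
s=monitor.observe();print(s['clock'],s['position'],s['grip_width'],s['force'])
f=grab('scene','end')
n=f['img'][254:264,441:452];S=lambda a:(a.max(2).astype(int)-a.min(2));print(S(n))
# rib top: bright/grey ends in scene
P=np.array([.5755,.1388,.144]);o=np.array([.9805,.1966,0])*.03
for e in(P,P+o,P-o): print(proj(f,e).round(1))
b=cv2.imread('pics/scene0.png');
E
```

```text
37.6 [0.57597406 0.14181476 0.24048978] 0.0853064512477636 [-0.03527709 -0.04108447 -0.38608203]
[[ 33   5   2   2   1   1   1   1   1   1   2]
 [ 25   4   2   2   1   2   2   1   1   1   2]
 [ 30  24  25  14   3   0   2   1   2   1   1]
 [ 63  75  73  50  18   3   3   3   2   1   1]
 [105 116 111  79  32   9  13  19  17  10   4]
 [121 121 118  82  33  14  26  41  44  42  33]
 [122 122 109  73  37  24  38  55  67  83  82]
 [123 123 109  81  61  50  55  63  80 112 117]
 [122 123 119 108 100  85  76  75  88 118 120]
 [121 122 122 122 122 118 107 105 110 120 121]]
[367.9 241. ]
[363.7 248.3]
[372.  234.1]
```

The pin profile is unchanged since winding, the guard is at its stop and the gripper is clear. Handing in.

```bash
python3 -c "
from workcell import bot
print(bot.job_done())"
```

```text
the job is handed in; nothing more can be done
None
```

The job is handed in at about 38 s, with no verdict returned: by my last measurements the pin is within about 0.5 mm of straight under the pointer, the crank stands upright on the mat, and the guard is shut against its stop.

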